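# Square a drive unit into the corner of a locating angle

### The arm

A 6-joint arm with a two-finger parallel gripper is mounted at the origin on the work surface. World frame = base frame: x ahead of the robot, y to its left, z up, the work surface at z = 0. Lengths are in mm, angles in rad, forces in N, time in s.
With the tool pointing down it reaches from about 300 to 775 mm from the base axis. Payload 14.6 kg.
Tool frame: the origin (TCP) lies on the centre line of the jaws, within the pads' length; the fingertips stand 22 mm ahead of it and the grasp point (between the pads) lies 3 mm ahead of it; z points along the fingers, y is the line along which they close (so a half turn about z gives the same grasp; the last joint's range is limited). The gripper opens to 85 mm and grips with 20 to 120 N. Pads are 22 mm wide; open, the fingers measure 114 mm over their backs; the gripper's body (76 mm by 85 mm) begins 54 mm behind the grasp point. The pads swing forward as they close: fully open they stand 13 mm farther back than shut.
Start: joints at [-1.335, 0.3, 1.521, -0, 1.321, -0.067], TCP at [164, -524.97, 253.281] pointing down, gripper open.
Joint ranges: [-3.03, 3.03], [-0.79, 2.21], [0.23, 2.52], [-1.04, 4.18], [0, 3.07], [-2.55, 2.55]. Speed limits (rad/s): [2.22, 2.22, 2.57, 3.14, 3.14, 3.14].

### API

Orientations are given as [roll, pitch, yaw] about the fixed x, y, z axes, in that order (R = Rz(yaw) Ry(pitch) Rx(roll)).
In Python, from rig import bot gives the robot as it stands.
- The arm moves only by the tool arm_command, never from a script. Its argument "series" is a list of rows, each a list of 5 numbers: the shift along the world's x, y, z in cm, then the turn about the world's z in rad, then the opening, from -1 (shut) to 1 (fully open). In form: [[dx, dy, dz, spin, jaw], ...]. A call has 1 to 12 rows; each row shifts and turns the commanded pose from where the row before left it; what a row does not reach is not made up. A row lasts 1/10 s, in which the tool goes at most 50 mm and 8.59 degrees, less where a joint would pass 70% of its speed; a pose out of reach is approached as far as the arm can. A call is refused whole if a number of a shift passes 5 or a number of a turn 0.15, either way. A call with a gripper value outside its range is refused whole. The fingers move at their own pace and stop on an object; "squeeze" is the grip in N (left out, the last holds). Time passes only in rows, so rows that do not move let the fingers close. It gives the time, the measured TCP pose, the force, the opening and the grip force at its end, in the units of the state.
- bot.get_state(): the state, without advancing time (a new reading comes with each control period).
- bot.grab_frame(name): name is "scene" or "top" or "wrist"; returns a dict with "image" (420x560x3 uint8, blue, green, red), "depth" (420x560 float32, mm along the optical axis (not along the pixel's ray), 0 where there is no reading), "mtx" (3x3 intrinsics, pixels), "distortion" ([k1, k2, p1, p2, k3] as OpenCV has them; the pictures are not rectified), "rvec" (rotation vector, rad) and "tvec" (3), from world to camera coordinates, as OpenCV has them. Camera axes: x right, y down, z forward; pixel columns grow to the right and rows downward; lengths in mm; the calibration is good to about 2 mm. A picture is of the moment at which its call begins.
- bot.hand_in(): hands the job in; it is judged then, once.
The state is a dict: "time": time; "joint_pos": joint angles; "joint_vel": joint speeds; "effort": joint torques, N m; "tcp_pos": TCP position; "orientation": TCP orientation; "wrist_force": force on the tool from outside, world axes, zero at the start; "moment": the same for the moment, N m; "finger_gap": finger opening in mm; "gripper_force": force on a finger pad.
Only numpy, scipy, OpenCV 4.12 (cv2) and the standard library are available. Lean on these libraries where they do the work, as an engineer would, in place of code of your own. Each camera call takes 0.05 s, during which the arm holds its last target. There are 200 camera calls.

### The job

Push the finned drive unit along the bench with the fingertips into the corner of the aluminium locating angle, so that its long side lies flush against the long fence and its end is up against the short stop. Only push it: do not pick it up, lift it or tip it, and leave the carton, the camera and the button box where they are. Finish with the unit at rest in the corner and the gripper clear of everything.

Things in the scene. Friction and masses are not known exactly. Their poses are not given: they have to be found in the camera images.
- drive: Finned drive unit to push: loose black box, dark cooling fins on top, a strip of terminal screws across the top at its +y end. 90 mm along x, 140 mm along y, 48 mm high, flat upright sides, 0.5 to 0.9 kg. Origin: centre of its underside. Starts on the bench 2 to 10 cm out from both fences, turned up to 0.4 rad from the angle's yaw; ends with its axes parallel to the angle's.
- angle: Fixed aluminium L, 30 mm high. Origin: inside corner at bench level. Long fence: inner face x = 0, from y = 0 to 220 mm, 12 mm thick to +x. Short stop: inner face y = 0, from x = 0 to -80 mm, 12 mm thick to -y. Low bolted flanges 28 mm wide outside. x points away from the robot (yaw within 0.2 rad). Unit seated: its origin at x = -45, y = +70 mm here.
- carton: A bystander: small loose brown cardboard carton with a paper band, 50 x 90 x 40 mm high, behind the long fence. Origin: centre of its underside. Leave it alone.
- camera: A bystander: small loose inspection camera standing lens up, a grey 40 x 40 x 36 mm block with a black lens barrel 34 mm in diameter, 66 mm high in all, to the right of the short stop. Origin: centre of its underside. Leave it alone.
- panel: A bystander: loose grey button box 70 x 110 x 45 mm with a red mushroom button (top 71 mm above the bench) and two small buttons, at the robot's left. Origin: centre of its underside. Leave it alone.
Mind the look-alikes: they are no part of the job. Leave any green or purple look-alike of the drive alone.

How it is judged:
By the outcome, as a careful person would: the job done as asked, in the order asked, and still so for the second after the job is handed in, with the robot touching nothing.
It also fails if it takes over 72 s, if anything falls off the work surface, if the arm or the gripper's body presses on something with over 40 N, if the wrist force passes 120 N, or if a joint passes its speed limit or range.

## Working session

There is one attempt and no reset: what is moved stays moved. The work goes in short steps, Python scripts to look and compute and a tool call to move; the robot and the scene stay as the last step left them, time stands still between calls to the robot, and variables do not carry over. Pictures are saved under pics/ and viewed, at most 10 in all, crops included, and the job is handed in when it is done.

Besides the shell and the picture viewer there is one more tool, called as name(argument=value, ...) on one line, values as JSON. arm_command: Moves the arm, as the interface text tells. Its arguments: {"type":"object","properties":{"series":{"type":"array"},"squeeze":{"type":"number"}},"required":["series"]}

```bash
mkdir -p pics; cat > h.py <<'E'
import numpy as np, cv2
from rig import bot
def cloud(f):
    d=f["depth"];h,w=d.shape
    u,v=np.meshgrid(np.arange(w),np.arange(h))
    n=cv2.undistortPoints(np.stack([u,v],-1).reshape(-1,1,2).astype(np.float64),f["mtx"],f["distortion"]).reshape(h,w,2)
    P=np.dstack([n*d[...,None],d[...,None]])
    R=cv2.Rodrigues(np.array(f["rvec"],float))[0]
    W=(P-np.array(f["tvec"],float).reshape(3))@R
    W[d==0]=np.nan
    return W
E
python3 - <<'E'
from h import *
f=bot.grab_frame("top");cv2.imwrite("pics/top1.png",f["image"])
W=cloud(f);np.save("top1.npy",W)
g=bot.grab_frame("scene");cv2.imwrite("pics/sc1.png",g["image"])
print(W[::60,::80].round().tolist())
print(bot.get_state())
E
```

```text
[[[1548.0, 1308.0, -750.0], [1529.0, 935.0, -743.0], [1522.0, 579.0, -748.0], [1512.0, 224.0, -742.0], [1515.0, -129.0, -751.0], [1511.0, -483.0, -742.0], [1522.0, -853.0, -751.0]], [[937.0, 770.0, -3.0], [930.0, 563.0, -2.0], [925.0, 363.0, -1.0], [923.0, 166.0, -3.0], [920.0, -32.0, 0.0], [918.0, -230.0, 3.0], [921.0, -434.0, 1.0]], [[783.0, 763.0, -1.0], [779.0, 560.0, -3.0], [775.0, 362.0, -1.0], [773.0, 167.0, -5.0], [769.0, -28.0, 1.0], [769.0, -226.0, -1.0], [767.0, -424.0, 4.0]], [[628.0, 727.0, 45.0], [630.0, 557.0, -2.0], [627.0, 360.0, 1.0], [625.0, 167.0, -0.0], [619.0, -22.0, 29.0], [621.0, -222.0, -3.0], [619.0, -422.0, -4.0]], [[487.0, 737.0, 25.0], [485.0, 556.0, -1.0], [483.0, 360.0, 2.0], [480.0, 169.0, 0.0], [479.0, -18.0, 49.0], [475.0, -217.0, -1.0], [472.0, -414.0, 2.0]], [[342.0, 752.0, 2.0], [340.0, 557.0, -5.0], [339.0, 362.0, -1.0], [337.0, 170.0, -1.0], [335.0, -21.0, 2.0], [339.0, -200.0, 43.0], [326.0, -412.0, -2.0]], [[197.0, 753.0, 1.0], [197.0, 557.0, -3.0], [197.0, 363.0, -1.0], [196.0, 172.0, 2.0], [191.0, -19.0, -3.0], [188.0, -211.0, 1.0], [181.0, -408.0, -1.0]]]
{'time': 0.1, 'joint_pos': array([-1.33460214e+00,  3.00456145e-01,  1.52149832e+00,  1.48961848e-05,
        1.32066033e+00, -6.65926539e-02]), 'joint_vel': array([ 7.44895238e-05, -2.98711242e-03, -2.71019740e-03,  6.40441460e-04,
       -1.17337761e-03, -4.51938230e-04]), 'effort': array([ 8.38485880e-05, -5.44380069e+01, -3.62370014e+01, -9.61625847e-05,
        3.02507513e-03, -2.53094902e-05]), 'tcp_pos': array([ 163.96441902, -524.81467643,  252.76450541]), 'orientation': array([-3.14057374e+00, -8.24135620e-05,  3.02783101e-01]), 'wrist_force': array([-0.34873077, -0.08192793,  0.57119686]), 'moment': array([ 0.01633713,  0.04012803, -0.01782226]), 'gripper_force': 0.0, 'finger_gap': 85.14199812915054}
```

View pics/top1.png

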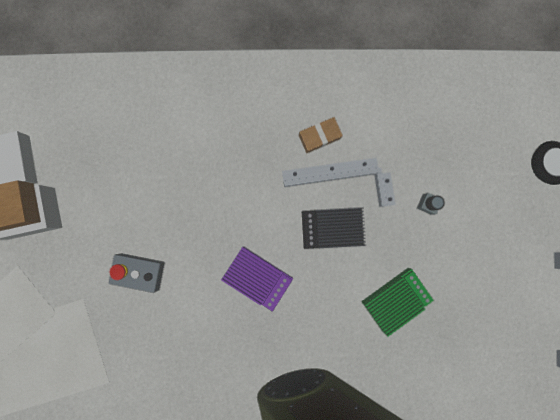

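View pics/sc1.png

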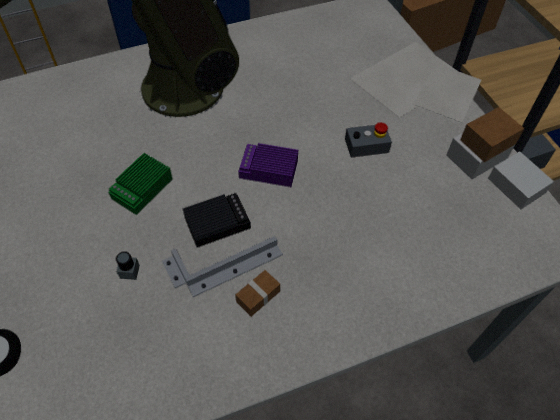

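The top view shows the black drive at about (334,228), terminals on the left (+y). The angle's fence runs (284,178) to (380,165), the stop is near (385,190), and the green and purple look-alikes are at (398,302) and (257,279). Next I measure the poses.

```bash
cat >> h.py <<'E'
def rect(W,m):
    p=W[m][:,:2].astype(np.float32)
    return p
def drive(f,W):
    im=f["image"].astype(int)
    m=(W[...,2]>38)&(W[...,2]<58)&(abs(W[...,0]-530)<130)&(W[...,1]<130)&(W[...,1]>-160)
    m&=(im.max(2)-im.min(2)<40)
    n,l,s,c=cv2.connectedComponentsWithStats(m.astype(np.uint8))
    k=1+s[1:,4].argmax();m=l==k
    r=cv2.minAreaRect(W[m][:,:2].astype(np.float32))
    return r,m
E
python3 - <<'E'
from h import *
f=bot.grab_frame("top");W=cloud(f)
r,m=drive(f,W);print("drive",r,m.sum(),np.median(W[m][:,2]),cv2.boxPoints(r).round())
a=(W[...,2]>20)&(W[...,2]<38)&(W[...,0]>520)&(W[...,0]<720)&(abs(W[...,1])<180)&(f["image"].min(2)>110)
n,l,s,c=cv2.connectedComponentsWithStats(a.astype(np.uint8))
for i in range(1,n):
    if s[i,4]>40: 
        print(s[i],np.median(W[l==i],0)); 
k=1+s[1:,4].argmax(); A=W[l==k]
im=cv2.resize(f["image"][100:260,240:460],None,fx=3.6,fy=3.6,interpolation=cv2.INTER_CUBIC)
cv2.imwrite("pics/crop.png",im)
for name in("carton","cam","purple","green"): pass
for b,(lo,hi) in {"carton":((650,-60),(780,90)),"cam":((540,-290),(640,-150)),"green":((300,-260),(460,-80)),"purple":((340,60),(500,240))}.items():
    q=(W[...,2]>30)&(W[...,0]>lo[0])&(W[...,0]<hi[0])&(W[...,1]>lo[1])&(W[...,1]<hi[1])
    print(b,cv2.minAreaRect(W[q][:,:2].astype(np.float32)))
E
```

```text
drive ((505.07232666015625, 3.531312942504883), (83.29012298583984, 26.153705596923828), 2.3030855655670166) 406 41.48360518703886 [[463.  15.]
 [464. -11.]
 [547.  -8.]
 [546.  18.]]
[284 168 103  38 718] [624.06083204 -93.18748658  29.21205406]
carton ((726.4515991210938, -25.00339126586914), (50.18549346923828, 90.427001953125), 22.320491790771484)
cam ((576.373779296875, -214.5846405029297), (163.8079833984375, 71.9335708618164), 65.71497344970703)
green ((333.35675048828125, -199.77992248535156), (90.57339477539062, 140.42083740234375), 34.667171478271484)
purple ((391.97802734375, 127.65154266357422), (139.80023193359375, 90.14986419677734), 56.62668991088867)
```

View pics/crop.png

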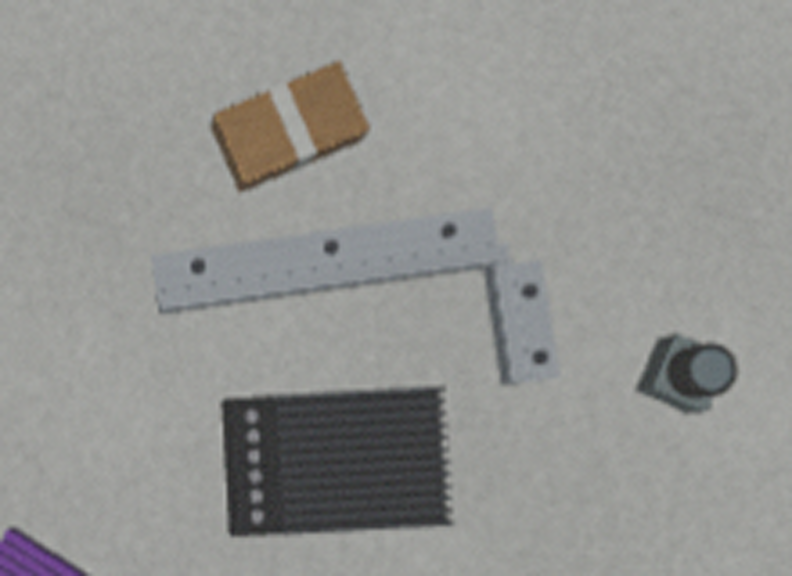

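```bash
cat > m.py <<'E'
from h import *
from scipy.optimize import minimize
def avg(n=4):
    fs=[bot.grab_frame("top") for _ in range(n)]
    f=dict(fs[0]);d=np.array([x["depth"] for x in fs]);d[d==0]=np.nan
    f["depth"]=np.nan_to_num(np.nanmedian(d,0)).astype(np.float32);return f
def onplane(f,uv,z):
    n=cv2.undistortPoints(np.asarray(uv,np.float64).reshape(-1,1,2),f["mtx"],f["distortion"]).reshape(-1,2)
    R=cv2.Rodrigues(np.array(f["rvec"],float))[0];t=np.array(f["tvec"],float).reshape(3)
    C=-R.T@t;D=np.c_[n,np.ones(len(n))]@R
    return (C+D*((z-C[2])/D[:,2])[:,None])[:,:2]
def comp(m,seed=None):
    m=cv2.morphologyEx(m.astype(np.uint8),cv2.MORPH_CLOSE,np.ones((5,5)))
    n,l,s,c=cv2.connectedComponentsWithStats(m);return l==1+s[1:,4].argmax()
def px(m): v,u=np.nonzero(m);return np.c_[u,v]
def drivepose(f,W,ctr=None):
    im=f["image"]
    m=comp((W[...,2]>30)&(W[...,2]<60)&(im.max(2)<95)&(W[...,0]>420)&(W[...,0]<680)&(W[...,1]>-130)&(W[...,1]<150))
    p=onplane(f,px(m),46).astype(np.float32)
    r=cv2.minAreaRect(p);b=cv2.boxPoints(r)
    e=[b[1]-b[0],b[2]-b[1]];L=max(e,key=np.linalg.norm);L=L*np.sign(L[1])
    return np.array(r[0]),np.arctan2(-L[0],L[1]),r[1]
E
python3 - <<'E'
from m import *
f=avg();W=cloud(f);R=cv2.Rodrigues(np.array(f["rvec"],float))[0];print("cam",-R.T@np.array(f["tvec"],float).ravel())
print("drive",drivepose(f,W))
a=comp((W[...,2]>18)&(W[...,2]<40)&(W[...,0]>540)&(W[...,0]<720)&(W[...,1]>-160)&(W[...,1]<160)&(f["image"].min(2)>95))
P=onplane(f,px(a),30);print(len(P))
# fit L template (top face) by soft IoU on pixels of a grid
full=np.zeros(a.shape,bool);full[150:215,270:400]=1
G=onplane(f,px(full),30);lab=a[full].astype(float)
def inside(q):
    x,y=q.T;s=lambda v:1/(1+np.exp(-v/0.7))
    A=s(x)*s(12-x)*s(y+12)*s(220-y);B=s(x+80)*s(12-x)*s(y+12)*s(-y);return np.maximum(A,B)
def cost(v):
    c,s_=np.cos(v[2]),np.sin(v[2]);q=(G-v[:2])@np.array([[c,-s_],[s_,c]]);return ((inside(q)-lab)**2).sum()
best=min((minimize(cost,[x,y,t],method="Nelder-Mead",options=dict(initial_simplex=[[x,y,t],[x+8,y,t],[x,y+8,t],[x,y,t+.08]])) for x in(625,640) for y in(-85,-70) for t in(-.1,.05,.15)),key=lambda r:r.fun)
print(best.x,best.fun,lab.sum())
c=cv2.minAreaRect(P.astype(np.float32));print(c)
E
```

```text
cam [505.61971438  86.31830624 972.37256423]
drive (array([506.5234375 , -48.72206879]), np.float32(0.042964607), (87.18217468261719, 137.9293212890625))
551
[ 6.34895371e+02 -1.50295232e+02  1.32408126e-01] 170.65696339270454 551.0
((627.134033203125, -48.759849548339844), (31.523418426513672, 223.08482360839844), 1.9506767988204956)
```

```bash
cat >> m.py <<'E'
def overlay(f,name,x,y,t,u0=276,v0=150,w=122,h=90,k=6.5,dr=None):
    im=cv2.resize(f["image"][v0:v0+h,u0:u0+w],None,fx=k,fy=k,interpolation=cv2.INTER_CUBIC)
    def draw(o,t,pts,z,col,closed=False):
        c,s=np.cos(t),np.sin(t);q=np.array(pts,float)@np.array([[c,s],[-s,c]])+o
        p=cv2.projectPoints(np.c_[q,np.full(len(q),z)],np.array(f["rvec"],float),np.array(f["tvec"],float),f["mtx"],np.array(f["distortion"],float))[0].reshape(-1,2)
        cv2.polylines(im,[(((p-[u0,v0])+.5)*k).round().astype(np.int32)],closed,col,1)
    for z,col in((30,(0,0,255)),(0,(0,255,255))): draw([x,y],t,[(0,220),(0,0),(-80,0)],z,col)
    if dr is not None: draw(dr[0],dr[1],[(45,70),(45,-70),(-45,-70),(-45,70)],48,(0,255,0),True)
    cv2.imwrite(name,im)
E
python3 - <<'E'
from m import *
f=avg(1);W=cloud(f)
c=onplane(f,[[375.3,173.3],[284.4,186.4],[380.5,206]],30);print(c)
t=np.arctan2(-(c[1]-c[0])[0],(c[1]-c[0])[1]);print(t)
r=drivepose(f,W);print(r)
overlay(f,"pics/ov1.png",*c[0],t,dr=r)
E
```

```text
[[ 633.37593673 -152.99374274]
 [ 604.82376528   61.30991854]
 [ 556.20661137 -163.35648276]]
0.13245227050170622
(array([506.52398682, -48.43216705]), np.float32(0.04541525), (86.97342681884766, 138.3411865234375))m.py:6: RuntimeWarning: All-NaN slice encountered
  f["depth"]=np.nan_to_num(np.nanmedian(d,0)).astype(np.float32);return f
```

View pics/ov1.png

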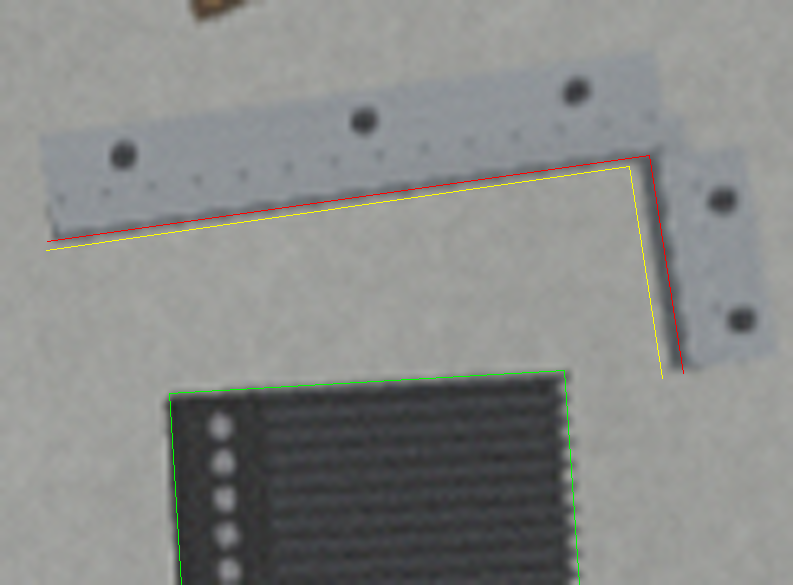

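The overlay puts the corner at about (635,-154.5), yaw 0.132, roughly 1 px up and right of the red line. The drive is at (506,-48), yaw 0.045. I'll approach behind its long side with the fingers open and the jaw line parallel to the fence.

arm_command(series=[[2.2,3.9,0,-0.0142,1],[2.2,3.9,0,-0.0142,1],[2.2,3.9,0,-0.0142,1],[2.2,3.9,0,-0.0142,1],[2.2,3.9,0,-0.0142,1],[2.2,3.9,0,-0.0142,1],[2.2,3.9,0,-0.0142,1],[2.2,3.9,0,-0.0142,1],[2.2,3.9,0,-0.0142,1],[2.2,3.9,0,-0.0142,1],[2.2,3.9,0,-0.0142,1],[2.2,3.9,0,-0.0142,1]])

```text
time: 1.6
tcp_pos: [428.6, -55.1, 253.5]
orientation: [3.141, -0.001, 0.132]
wrist_force: [1.3, -0.2, -0.6]
finger_gap: 85.5
gripper_force: 0.0
```

arm_command(series=[[0,0,-4,0,1],[0,0,-4,0,1],[0,0,-4,0,1],[0,0,-4,0,1],[0,0,-2,0,1],[0,0,-1.5,0,1],[0,0,-0.9,0,1],[0,0,-0.9,0,1],[0,0,0,0,1],[0,0,0,0,1]])

```text
time: 2.6
tcp_pos: [428.3, -57.0, 40.7]
orientation: [3.141, -0.001, 0.132]
wrist_force: [0.4, 0.1, 0.3]
finger_gap: 85.4
gripper_force: 0.0
```

```bash
python3 - <<'E'
from h import *
g=bot.grab_frame("scene");cv2.imwrite("pics/sc2.png",cv2.resize(g["image"][100:320,80:340],None,fx=2.7,fy=2.7,interpolation=cv2.INTER_CUBIC))
E
```

```text
(no output)
```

View pics/sc2.png

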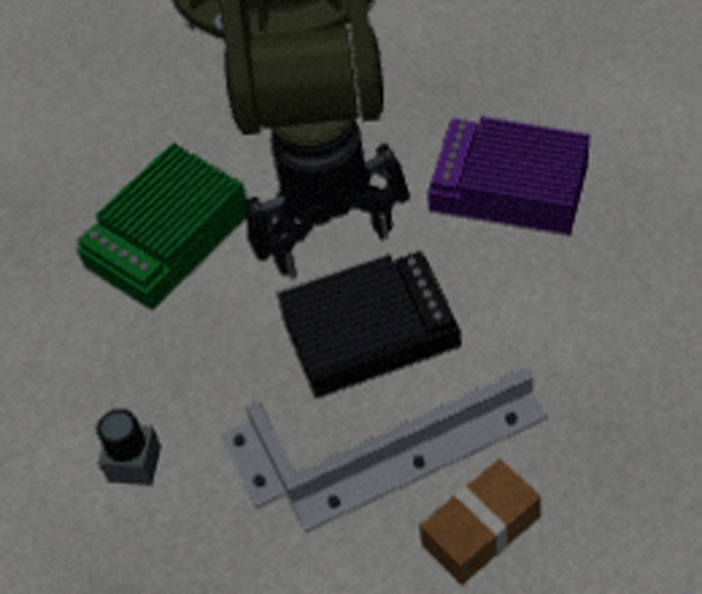

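The scene view shows the open fingers behind the long side, clear of the green and purple units. Now I lower slightly and push along the fence normal.

arm_command(series=[[0,0,-0.7,0,1],[0.99,0.13,0,0,1],[0.99,0.13,0,0,1],[0.8,0.1,0,0,1],[0.8,0.1,0,0,1],[0.8,0.1,0,0,1],[0.8,0.1,0,0,1],[0.8,0.1,0,0,1],[0.8,0.1,0,0,1],[0,0,0,0,1]])

```text
time: 3.65
tcp_pos: [496.9, -48.2, 33.4]
orientation: [3.141, -0.001, 0.133]
wrist_force: [0.7, 0.1, 0.6]
finger_gap: 84.9
gripper_force: 0.0
```

```bash
cat > s.py <<'E'
import sys
from m import *
A=np.array([635,-154.5]);t=.132;c,s=np.cos(t),np.sin(t);M=np.array([[c,s],[-s,c]])
st=bot.get_state();print("tcp'",M@(st["tcp_pos"][:2]-A),st["tcp_pos"][2],"F'",M@st["wrist_force"][:2],st["wrist_force"][2])
f=avg(1);W=cloud(f);r=drivepose(f,W);print("drive'",M@(r[0]-A),r[1]-t,r[2])
if len(sys.argv)>1: overlay(f,sys.argv[1],*A,t,dr=(A+M.T@np.array([-45,70]),t))
E
python3 s.py 2>/dev/null
```

```text
tcp' [-122.92066285  123.58416769] 33.35919444163493 F' [ 0.65787047 -0.03381469] 0.6441709908430793
drive' [-65.52155336 125.50224458] 0.012702063 (84.29279327392578, 137.40078735351562)
```

arm_command(series=[[0.6,0.08,0,0,1],[0.6,0.08,0,0,1],[0.5,0.065,0,0,1],[0.3,0.04,0,0,1],[0.2,0.026,0,0,1],[0,0,0,0,1]])

```text
time: 4.3
tcp_pos: [518.2, -45.4, 33.4]
orientation: [3.141, -0.001, 0.132]
wrist_force: [-0.7, 0.2, 0.2]
finger_gap: 85.8
gripper_force: 0.1
```

```bash
python3 s.py 2>/dev/null
```

```text
tcp' [-101.45099673  123.48446805] 33.36410859606118 F' [-0.68263235  0.25816069] 0.1801851667817131
drive' [-45.08498932 125.34218069] 0.0033613592 (84.70414733886719, 138.39114379882812)
```

arm_command(series=[[-1.0,-0.13,0,0,1],[-1.5,-0.2,0,0,1],[0,0,2.5,0,1],[0,0,4,0,0.5],[0,0,3.5,0,0]])

```text
time: 4.85
tcp_pos: [492.1, -48.9, 134.8]
orientation: [3.142, -0.0, 0.132]
wrist_force: [-0.2, 0.2, 0.2]
finger_gap: 59.1
gripper_force: 0.0
```

arm_command(series=[[0.6,1.1,0,0.143,-0.1],[0.6,1.1,0,0.143,-0.1],[0.6,1.1,0,0.143,-0.1],[0.6,1.1,0,0.143,-0.1],[0.6,1.1,0,0.143,-0.1],[0.6,1.1,0,0.143,-0.1],[0.6,1.1,0,0.143,-0.1],[0.6,1.1,0,0.143,-0.1],[0.6,1.1,0,0.143,-0.1],[0.6,1.1,0,0.143,-0.1],[0.7,1.1,0,0.14,-0.1],[0,0,0,0,-0.1]])

```text
time: 6.05
tcp_pos: [559.7, 72.9, 133.3]
orientation: [3.141, -0.0, 1.706]
wrist_force: [-0.9, 0.2, 0.1]
finger_gap: 38.3
gripper_force: 0.0
```

```bash
python3 s.py 2>/dev/null
```

```text
tcp' [-44.69317285 235.35799655] 133.29289541703525 F' [-0.86758619  0.35374044] 0.13760511795458025
drive' [-45.87515347  94.29876447] -1.5917519 (87.90016174316406, 76.45645904541016)
```

arm_command(series=[[0,0,-4,0,-0.1],[0,0,-3,0,-0.1],[0,0,-1.5,0,-0.1],[0,0,-1,0,-0.1],[0,0,0,0,-0.1]])

```text
time: 6.6
tcp_pos: [559.5, 71.9, 37.9]
orientation: [-3.141, -0.0, 1.701]
wrist_force: [-0.0, -0.7, 0.4]
finger_gap: 38.4
gripper_force: 0.0
```

arm_command(series=[[0.13,-0.99,0,0,-0.1],[0.13,-0.99,0,0,-0.1],[0.1,-0.8,0,0,-0.1],[0.1,-0.8,0,0,-0.1],[0.1,-0.8,0,0,-0.1],[0.1,-0.8,0,0,-0.1],[0.1,-0.8,0,0,-0.1],[0,0,0,0,-0.1]])

```text
time: 7.4
tcp_pos: [567.8, 11.4, 38.9]
orientation: [3.14, 0.0, 1.701]
wrist_force: [0.2, -0.8, 1.5]
finger_gap: 38.4
gripper_force: 0.0
```

```bash
python3 s.py pics/ov3.png 2>/dev/null
```

```text
tcp' [-44.76289865 173.31304592] 38.89331397259015 F' [ 0.07628675 -0.8274563 ] 1.4565419272544913
drive' [-46.56591946  45.92906262] -1.6252042 (88.00904846191406, 34.697792053222656)
```

View pics/ov3.png

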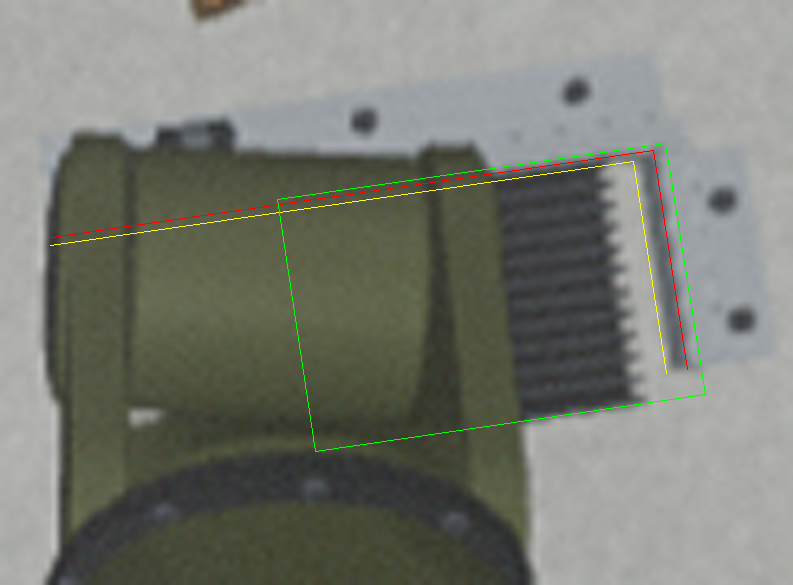

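The arm hides the left half of the drive. Its right end, at about (620,290) in the crop, is still about 20 mm short of the stop, and the long side is near the fence.

arm_command(series=[[0.07,-0.5,0,0,-0.1],[0.07,-0.5,0,0,-0.1],[0.07,-0.5,0,0,-0.1],[0.04,-0.3,0,0,-0.1],[0.03,-0.2,0,0,-0.1],[0,0,0,0,-0.1]])

```text
time: 8.05
tcp_pos: [570.3, -7.7, 38.4]
orientation: [3.141, -0.0, 1.702]
wrist_force: [1.4, 2.0, 2.0]
finger_gap: 38.1
gripper_force: 0.9
```

arm_command(series=[[0.02,-0.15,0,0,-0.1],[0.02,-0.15,0,0,-0.1]])

```text
time: 8.25
tcp_pos: [570.6, -10.3, 38.4]
orientation: [3.142, -0.0, 1.703]
wrist_force: [-0.2, 6.2, 2.7]
finger_gap: 38.4
gripper_force: 2.8
```

arm_command(series=[[0.02,-0.15,0,0,-0.1],[0.02,-0.15,0,0,-0.1],[0,0,0,0,-0.1]])

```text
time: 8.55
tcp_pos: [570.8, -11.2, 38.4]
orientation: [-3.141, -0.003, 1.703]
wrist_force: [-2.6, 23.4, 6.0]
finger_gap: 38.9
gripper_force: 11.5
```

```bash
python3 s.py 2>/dev/null
```

```text
tcp' [-44.81856062 150.49062528] 38.415530541742136 F' [ 0.5174377  23.49709948] 5.991154232431065
drive' [-13.37796395  27.220761  ] 1.4143248 (0.00023557990789413452, 9.28403091430664)
```

Force jumped to 23 N along the stop's normal, so the end is against the stop. I'll retreat and go round for a final nudge against the fence.

arm_command(series=[[-0.13,1,0,0,-0.1],[-0.27,2,0,0,-0.1],[0,0,2.5,0,-0.1],[0,0,4,0,-0.1],[0,0,3.5,0,-0.1],[0,0,0,0,0.2]])

```text
time: 9.2
tcp_pos: [568.8, 16.3, 143.0]
orientation: [3.134, 0.002, 1.702]
wrist_force: [-0.5, -0.0, -0.5]
finger_gap: 50.3
gripper_force: 0.0
```

arm_command(series=[[-0.75,-1.11,0,-0.143,1],[-0.75,-1.11,0,-0.143,1],[-0.75,-1.11,0,-0.143,1],[-0.75,-1.11,0,-0.143,1],[-0.75,-1.11,0,-0.143,1],[-0.75,-1.11,0,-0.143,1],[-0.75,-1.11,0,-0.143,1],[-0.75,-1.11,0,-0.143,1],[-0.75,-1.11,0,-0.143,1],[-0.75,-1.11,0,-0.143,1],[-0.75,-1.11,0,-0.14,1],[0,0,0,0,1]])

```text
time: 10.4
tcp_pos: [483.8, -106.5, 137.7]
orientation: [3.141, 0.001, 0.129]
wrist_force: [-0.1, 0.1, 0.4]
finger_gap: 85.6
gripper_force: 0.0
```

```bash
python3 s.py pics/ov4.png 2>/dev/null
```

```text
tcp' [-143.61684093   67.46744989] 137.74275493674813 F' [-0.09361404  0.12347618] 0.3521891531647033
drive' [-45.96203762  83.50021792] -0.0036177486 (86.4962158203125, 113.73631286621094)
```

View pics/ov4.png

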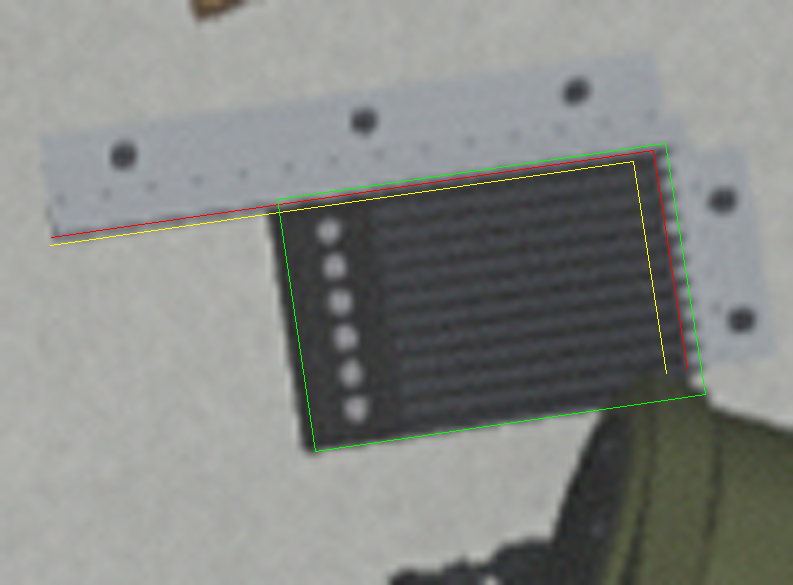

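The drive lies in the corner, matching the green seated outline, with at most a 1–2 mm gap along the fence. Final nudge along the fence normal.

arm_command(series=[[0,0,-4,0,1],[0,0,-3.5,0,1],[0,0,-1.8,0,1],[0,0,-1,0,1],[0,0,0,0,1],[0.99,0.13,0,0,1],[0.99,0.13,0,0,1],[0.99,0.13,0,0,1],[0.6,0.08,0,0,1],[0.3,0.04,0,0,1],[0,0,0,0,1]])

```text
time: 11.55
tcp_pos: [523.4, -100.5, 35.3]
orientation: [-3.142, 0.0, 0.133]
wrist_force: [0.5, -0.3, -0.2]
finger_gap: 85.6
gripper_force: 0.0
```

arm_command(series=[[0.15,0.02,0,0,1],[0.15,0.02,0,0,1],[0,0,0,0,1]])

```text
time: 11.85
tcp_pos: [525.9, -100.2, 35.2]
orientation: [-3.141, 0.001, 0.132]
wrist_force: [-2.2, -1.7, 1.3]
finger_gap: 85.4
gripper_force: 1.5
```

arm_command(series=[[0.15,0.02,0,0,1],[0.15,0.02,0,0,1],[0,0,0,0,1]])

```text
time: 12.15
tcp_pos: [526.1, -100.1, 35.1]
orientation: [-3.14, 0.008, 0.132]
wrist_force: [-31.9, -4.1, 22.8]
finger_gap: 85.0
gripper_force: 16.1
```

Firm contact with the fence (32 N). Backing off and clearing the view.

arm_command(series=[[-0.6,-0.08,0,0,1],[-1.5,-0.2,0,0,1],[-2,-0.26,0,0,1],[0,0,3,0,1],[0,0,5,0,1],[0,0,5,0,1],[-3,-4,3,0,1],[-4,-5,0,0,1],[-4,-5,0,0,1],[-3,-5,0,0,1],[0,-5,0,0,1],[0,0,0,0,1]])

```text
time: 13.35
tcp_pos: [373.4, -314.7, 191.2]
orientation: [3.14, -0.001, 0.128]
wrist_force: [0.6, 0.2, -0.4]
finger_gap: 85.4
gripper_force: 0.0
```

```bash
python3 s.py pics/ov5.png 2>/dev/null
```

```text
tcp' [-280.44868403 -124.39260365] 191.22442065017393 F' [0.62177412 0.11099049] -0.4018936194867257
drive' [-45.07911107  83.00635379] -0.00041902065 (87.70025634765625, 115.15685272216797)
```

View pics/ov5.png

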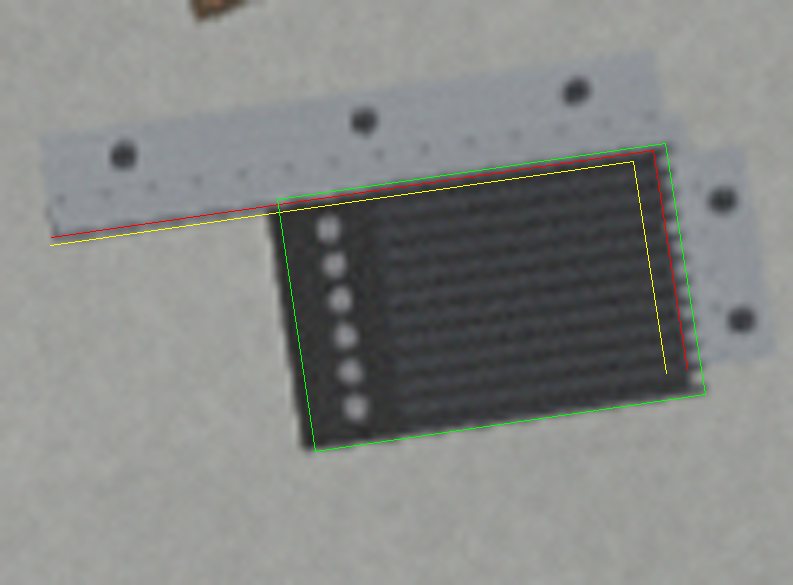

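The drive is parallel to the angle and against both faces: yaw error is 0.0004 rad and x' = -45. Both contacts were felt by force, and the gripper is clear.

```bash
python3 -c "
from rig import bot
print(bot.hand_in())"
```

```text
the job is handed in; nothing more can be done
None
```

I pushed the drive unit into the corner, long side against the fence and end against the stop (both felt by force; the last picture left 1–2 mm at the stop unresolved), and handed the job in at about 13 s with the gripper clear and no other object touched.

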